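# Hold the spice grinder's lid at its pulse position

## Robot

A 6-joint arm with a two-finger parallel gripper is mounted at the origin on the work surface. World frame = base frame: x ahead of the robot, y to its left, z up, the work surface at z = 0. Lengths are in m, angles in degrees, forces in N, time in s.
With the tool pointing down it reaches from about 0.25 to 0.725 m from the base axis. Payload 9.7 kg.
Tool frame: the origin (TCP) lies at the very end of the fingers, on their centre line; the grasp point (between the pads) lies 19 mm behind it (bot.grip_depth is the distance from the TCP to the grasp point, in m); z points along the fingers, y is the direction in which the jaws open and shut (so a half turn about z gives the same grasp; the last joint's range is limited). The gripper opens to 85 mm and grips with 20 to 120 N. Pads are 22 mm wide; open, the fingers measure 114 mm over their backs; the gripper's body (76 mm by 85 mm) begins 54 mm behind the grasp point. The pads swing forward as they close: fully open they stand 13 mm farther back than shut.
Start: joints at [-69.844, 4.979, 10.078, 95.1, 0, 90], TCP at [0.19, -0.516, 0.231] pointing down, gripper open.
Joint ranges: [-179.16, 179.16], [-48.56, 103.87], [-65.8, 70.77], [-126.05, 130.52], [-82.76, 87.17], [-180, 180]. Speed limits (degrees/s): [127.2, 127.2, 147.25, 180, 180, 180].

## Interface

Orientations are given as [roll, pitch, yaw] about the fixed x, y, z axes, in that order (R = Rz(yaw) Ry(pitch) Rx(roll)).
In Python, from workcell import telemetry, optics, order, bot gives the robot as it stands. The module is installed in compiled form; this text tells all that it offers.
- The arm moves only by the shell command python3 -m inch 'ROWS' [FORCE]. ROWS is JSON, a list of rows, each a list of 7 numbers: the shift along the tool's x, y, z in m, then the turn, a rotation vector about the tool's x, y, z in rad, then the closure, from 0 (fully open) to 1 (shut). In form: [[tx, ty, tz, rx, ry, rz, grip], ...]. A call has 1 to 12 rows; each row is the pose to reach, as a shift and turn from the pose commanded when the call began, along the tool's axes at that moment; what a row does not reach only later rows make up. A row lasts 1/12 s, in which the tool goes at most 41.7 mm and 7.16 degrees, less where a joint would pass 70% of its speed; a pose out of reach is approached as far as the arm can. A call with a gripper value outside its range is refused whole. The fingers move at their own pace and stop on an object; FORCE is the grip in N (left out, the last holds). Time passes only in rows, so rows that repeat a pose let the fingers close. It gives the time, the measured TCP pose, the force and the opening at its end, in the units of the state.
- telemetry.get_obs(): the state, without advancing time (a new reading comes with each control period).
- optics.camera(name): name is "side" or "top"; returns (picture, depth): 420x560x3 uint8, red, green, blue; 420x560 float32, m along the optical axis (not along the pixel's ray), 0 where there is no reading.
- optics.camera_info(name): a dict with "camera_matrix" (3x3 intrinsics, pixels), "k1" (the pictures are not rectified: a ray, as slopes to the right and down, at radius r is drawn at 1 + k1 r^2 times it, then the intrinsics apply), "xyz" and "attitude" of the camera in the world. Camera axes: x right, y down, z forward; pixel columns grow to the right and rows downward; lengths in m; the calibration is good to about 2 mm. A picture is of the moment at which its call begins. camera_info takes no time and is no camera call.
- order.job_done(): hands the job in, once; it reports no verdict.
The state is a dict: "time": time; "q": joint angles; "qd": joint speeds; "joint_efforts": joint torques, N m; "ee_pos": TCP position; "tcp_rot": TCP orientation; "wrist_force": force on the tool from outside, world axes, zero at the start; "torque": the same for the moment, N m; "opening": finger opening in m.
Only numpy, scipy, OpenCV 4.12 (cv2) and the standard library are available. Lean on these libraries where they do the work, as an engineer would, in place of code of your own. Each camera call takes 0.05 s, during which the arm holds its last target. There are 200 camera calls.

## Task

The spice grinder's lid has toppled: first stand it upright on the counter, then set it into the grinder's mouth, fully home, its two lugs through the two gaps. Twist it clockwise (seen from above) against the spring only halfway to the lock, until the line on its top points at the two thin ridges on the collar, and finish while still gripping it and holding it there. Never turn it on to the lock, and leave the other things on the counter alone.

Things in the scene. Friction and masses are not known exactly. Their poses are not given: they have to be found in the camera images.
- lid_center (a point): lid, 68.5 mm tall, about 160 g: black block 42 (x) by 52 (y) by 50 mm (z), gripped by its flat sides, above a steel spigot with lugs. Point on the axis, 34 mm above the foot (block's centre: 9.5 mm higher). z runs from foot to top, y along the lugs. Starts lying on a 52 mm wide side, z level and within 25 degrees of world +x. A half turn about z changes nothing
- lid_foot (a point): centre of the spigot's foot, the lid's underside; axes as lid_center. Spigot: 40 mm diameter, 18.5 mm long, 3 mm chamfer at the foot. Two lugs stick out along +y and -y to 29 mm from the axis, each 10 mm wide, 7 mm tall, from 2 to 9 mm above the foot. A thin white line on the lid's top also runs along y
- mouth (a point): centre of the mouth of the fixed spice grinder (grey housing, 136 mm wide at its foot), level with the top of its 86 mm wide steel collar, 147 mm above the counter; z up. Opening 43 mm in diameter, with two lug gaps at least 16 mm wide, reaching 35 mm from the centre, towards +y and -y of this frame. Turned lugs pass below the collar's claws
- seat (a point): centre of the grinder's turning floor, 17 mm below the mouth, axes as mouth: the lid's foot rests here when fully home, the block's underside then 1.5 mm above the collar. Here round-topped posts, 9 mm tall, hold each lug with 1.5 mm play on either side, so the floor turns with the lid
- ridge (a point): top of one of two thin upright ridges (4 mm) on the outside of the collar, 49 mm from the axis, 45 degrees clockwise from the gaps; the other is opposite. The lid is halfway when its lugs and top line point at the ridges. Two broader blocks (16 mm), 90 degrees from the gaps, mark the lock
- ring (a joint): grinder's turning floor, turned by the lid's lugs: 0 = at the gaps, grows clockwise seen from above, 0.785 rad = halfway, 1.57 rad = stop, locked (past 1.3 counts as locked). A spring of 0.08 N m per rad with 0.02 N m preload turns it back to 0 when let go
- oil_bottle: bystander: green glass bottle, 60 mm diameter, 140 mm tall; origin under its centre
- jar: bystander: small closed jar, 64 mm diameter, 85 mm tall; origin under its centre
- tin: bystander: plain metal tin, 60 by 80 mm, 100 mm tall; origin under its centre
- measure: bystander: small steel measuring cup, 52 mm diameter, 50 mm tall; origin under its centre
Mind the look-alikes: they are no part of the job. What is shaped like the part that bears lid_center but turquoise is not meant.

How it is judged (in metres and radians):
On the way, in this order (a step that is already met when the one before it is completed fails the run):
1. the lid stands upright on the counter (angle between lid_center's own z axis and vertical below 0.12 rad and height (world z) of lid_center below 0.038 m and linear speed of lid below 0.05 m/s), for 0.2 s.
2. the lid sits fully home in the grinder's mouth, lugs in the gaps (horizontal distance between lid_center and mouth below 0.005 m and z of lid_center in the frame of mouth below 0.02 m and angle between lid_center's own z axis and vertical below 0.1 rad and value of joint ring below 0.5 rad), for 0.1 s.
At the end, for the whole second after the job is handed in: The lid sits fully home and upright in the grinder (half-way point within 5 mm of the mouth's axis and less than 20 mm above the mouth), the grinder's turning floor is at 0.785 rad within 0.2 rad, and the fingers still grip the lid (over 1 N) (horizontal distance between lid_center and mouth below 0.005 m and z of lid_center in the frame of mouth below 0.02 m and angle between lid_center's own z axis and vertical below 0.1 rad and value of joint ring between 0.585 and 0.985 rad and contact force between the fingers and lid above 1 N); the arm keeps its last pose, push and grip.
It fails at once if the lid is turned to the lock (value of joint ring above 1.3 rad).
It fails at once if a bystander is moved by more than 30 mm or tipped (distance of any of oil_bottle, jar, tin, measure from where it was at the start of the episode above 0.03 m or angle between any of oil_bottle, jar, tin, measure's own z axis and vertical above 0.4 rad).
It also fails if it takes over 72 s, if anything falls off the work surface, if the arm or the gripper's body presses on something with over 40 N, if the wrist force passes 120 N, or if a joint passes its speed limit or range.

## Working session

There is one attempt and no reset: what is moved stays moved. The work goes in short steps, Python scripts to look and compute and a shell command to move; the robot and the scene stay as the last step left them, time stands still between calls to the robot, and variables do not carry over. Pictures are saved under pics/ and viewed, about 8 in all and at most 12, crops included, and the job is handed in when it is done.

```bash
mkdir -p pics; cat > h.py <<'E'
import numpy as np, cv2
from scipy.spatial.transform import Rotation as R
from workcell import telemetry, optics, order, bot
def info(n):
    c=optics.camera_info(n); K=np.array(c["camera_matrix"]); return c,K
def rot(a): return R.from_euler('xyz',a,degrees=True).as_matrix()
def ray(n,uv):
    c,K=info(n); p=np.atleast_2d(np.array(uv,float))
    d=np.c_[(p[:,0]-K[0,2])/K[0,0],(p[:,1]-K[1,2])/K[1,1]]; s=d.copy()
    for _ in range(20): s=d/(1+c["k1"]*(s**2).sum(1,keepdims=True))
    return np.array(c["xyz"]), np.c_[s,np.ones(len(s))]@rot(c["attitude"]).T
def plane(n,uv,z):
    o,d=ray(n,uv); return o+d*((z-o[2])/d[:,2])[:,None]
def dep(n,uv,D):
    o,d=ray(n,uv); p=np.atleast_2d(uv).astype(int); return o+d*D[p[:,1],p[:,0]][:,None]
def proj(n,P):
    c,K=info(n); q=(np.atleast_2d(P)-c["xyz"])@rot(c["attitude"]); s=q[:,:2]/q[:,2:]
    s=s*(1+c["k1"]*(s**2).sum(1,keepdims=True)); return s*[K[0,0],K[1,1]]+[K[0,2],K[1,2]]
def shot(n,f,box=None,k=1):
    a,D=optics.camera(n); np.savez('pics/'+f+'.npz',a=a,D=D)
    b=a if box is None else a[box[1]:box[3],box[0]:box[2]]
    cv2.imwrite('pics/'+f+'.png',cv2.resize(cv2.cvtColor(b,cv2.COLOR_RGB2BGR),None,fx=k,fy=k,interpolation=cv2.INTER_CUBIC)); return a,D
E
python3 - <<'E'
from h import *
for n in("top","side"): shot(n,n+'0'); print(optics.camera_info(n))
print(telemetry.get_obs(),bot.grip_depth)
E
```

```text
{'camera_matrix': array([[460.97283181,   0.        , 284.29737208],
       [  0.        , 460.97283181, 209.78418909],
       [  0.        ,   0.        ,   1.        ]]), 'k1': 0.0322631312375827, 'xyz': array([0.50795282, 0.01031602, 1.0819574 ]), 'attitude': array([-178.18961852,   -1.62465372,  -89.30610284])}
{'camera_matrix': array([[466.04417975,   0.        , 274.03054126],
       [  0.        , 466.04417975, 209.17059513],
       [  0.        ,   0.        ,   1.        ]]), 'k1': -0.10455619767680577, 'xyz': array([0.20733567, 0.5596378 , 0.791329  ]), 'attitude': array([-136.95474291,    1.14772043, -149.20335054])}
{'time': 0.1, 'q': array([-6.98438340e+01,  5.00958322e+00,  1.00393215e+01,  9.50988623e+01,
       -7.15290906e-06,  9.00005856e+01]), 'qd': array([-0.01310434, -0.08717956,  0.10629744,  0.04115639,  0.01869474,
       -0.0216681 ]), 'joint_efforts': array([-6.02028613e-04, -5.21561980e+01,  4.65652657e+01,  1.59312773e-02,
       -3.73965946e-06, -4.30773412e-05]), 'ee_pos': array([ 0.18945131, -0.51613184,  0.23064121]), 'tcp_rot': array([-1.79930876e+02,  7.85944269e-06,  2.01555803e+01]), 'wrist_force': array([0.47203749, 0.06276573, 0.1771982 ]), 'torque': array([-0.01691223, -0.00894574, -0.01652665]), 'opening': 0.08539943666572263} 0.0187
```

View pics/top0.png

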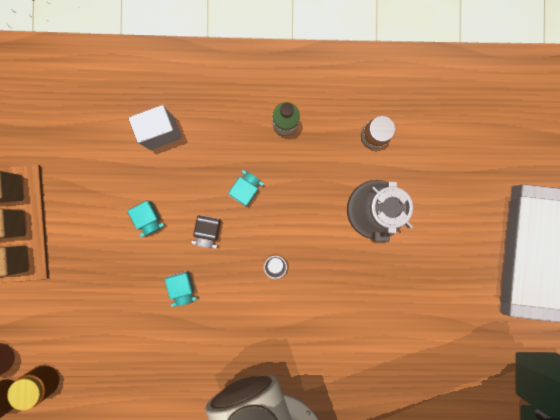

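View pics/side0.png

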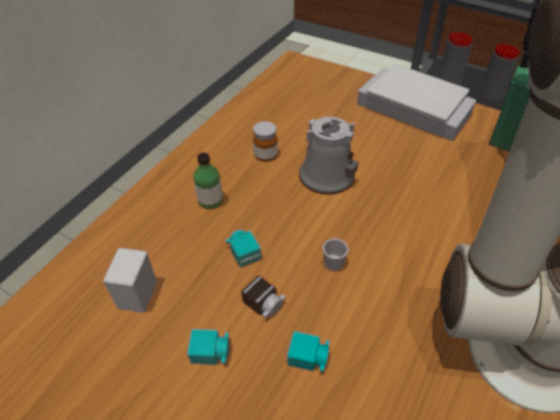

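The lid is the black block at about (207,230) in the top view, with its steel foot towards the robot at (205,243). Things that could be taken for it are the turquoise copies at (245,190), (145,217) and (180,290), plus the steel cup at (275,267). I'm choosing the black one. The grinder collar is at (392,207). Next is one close crop showing both.

```bash
python3 - <<'E'
from h import *
z=np.load('pics/top0.npz');a,D=z['a'],z['D']
c1=cv2.resize(a[195:265,170:245],None,fx=5.2,fy=5.2,interpolation=cv2.INTER_CUBIC)
c2=cv2.resize(a[172:242,355:430],None,fx=5.2,fy=5.2,interpolation=cv2.INTER_CUBIC)
cv2.imwrite('pics/crop1.png',np.hstack([c1,c2])[:,:,::-1])
# lid block top face: dark mask w/ height
sub=np.zeros(a.shape[:2],bool); sub[205:260,180:235]=1
vv,uu=np.where(sub); P=dep("top",np.c_[uu,vv],D)
k=(P[:,2]>.033)&(P[:,2]<.055); Q=P[k]
print('top face pts',k.sum(),Q.mean(0),cv2.minAreaRect((Q[:,:2]*1000).astype(np.float32)))
k=(P[:,2]>.008); Q=P[k]; print(k.sum(),Q.min(0),Q.max(0))
sub[:]=0; sub[160:250,340:430]=1
vv,uu=np.where(sub); P=dep("top",np.c_[uu,vv],D)
k=(P[:,2]>.138)&(P[:,2]<.156);Q=P[k]; print('collar',k.sum(),cv2.minEnclosingCircle((Q[:,:2]*1000).astype(np.float32)),Q.mean(0),np.median(Q[:,2]))
b=np.zeros((70,75),np.uint8)
for u,v in np.c_[uu,vv][k]:
  if 172<=v<242 and 355<=u<430: b[v-172,u-355]=255
cv2.imwrite('pics/m.png',cv2.resize(b,None,fx=5.2,fy=5.2))
for r in a[205:260:1,207]: pass
E
```

```text
top face pts 624 [0.4935774  0.15680387 0.04034181] ((490.2813415527344, 158.14816284179688), (52.81761932373047, 68.3210220336914), 80.26077270507812)
727 [0.45485757 0.01031602 0.00881448] [0.52741533 0.1900626  1.0819574 ]
collar 1034 ((547.1106567382812, -235.7894287109375), 56.59885787963867) [ 0.54671507 -0.23485841  0.14559716] 0.14569029188906063
```

View pics/crop1.png

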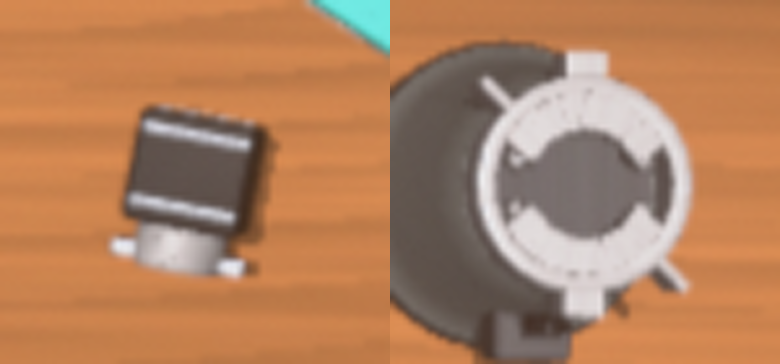

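The left crop confirms the black block with white bands, and the steel spigot and lugs at its lower end, so its top points towards +x. On the right, the collar has thin ridges at crop (488,82) and (683,287) and lock blocks at (586,62) and (583,303), so the gaps lie roughly along the image's horizontal. The measured lid size of 68.3×52.8 mm matches the description.

```bash
cat >> h.py <<'E'
def tool(psi,th):  # tool rotation: down with yaw psi, then th about tool y (deg)
    return rot([180,0,psi])@R.from_euler('y',th,degrees=True).as_matrix()
def rowto(tcp,Rt):
    o=telemetry.get_obs(); R0=rot(o["tcp_rot"])
    t=R0.T@(np.array(tcp)-o["ee_pos"]); r=R.from_matrix(R0.T@Rt).as_rotvec()
    print('row',np.round(t,4),np.round(r,4)); return t,r
E
python3 - <<'E'
from h import *
cr=lambda x,y:[355+(x-390)/5.2-.4,172+y/5.2-.4]
b=plane("top",[cr(586,62),cr(583,303)],.143); r=plane("top",[cr(488,82),cr(683,287)],.143)
print('blocks',b,b.mean(0),np.linalg.norm(b[0]-b[1]));print('ridges',r,r.mean(0),np.linalg.norm(r[0]-r[1]))
ang=lambda p:np.degrees(np.arctan2(*(p[0]-p[1])[[1,0]])); print(ang(b),ang(r),'gap axis from blocks',ang(b)+90,'from ridges',ang(r)+45)
z=np.load('pics/top0.npz');a,D=z['a'],z['D']
vv,uu=np.mgrid[160:250,340:430].reshape(2,-1);P=dep("top",np.c_[uu,vv],D)
k=(P[:,2]>.143)&(P[:,2]<.152);Q=P[k];c=Q[:,:2].mean(0)
for _ in range(10):
  d=np.linalg.norm(Q[:,:2]-c,axis=1);c=Q[d<.043][:,:2].mean(0)
print('collar c',c,np.median(Q[:,2]))
Rt=tool(-9.74,-25); g=np.array([.4997,.1566,.023]); rowto(g+Rt[:,2]*(bot.grip_depth-.1),Rt)
E
```

```text
blocks [[ 0.59476436 -0.2370038   0.143     ]
 [ 0.49971609 -0.23627296  0.143     ]] [ 0.54724022 -0.23663838  0.143     ] 0.0950510723003458
ridges [[ 0.58632383 -0.19825697  0.143     ]
 [ 0.50650212 -0.27574208  0.143     ]] [ 0.54641298 -0.23699953  0.143     ] 0.11124498866176384
-0.4405483207451072 44.149004214388256 gap axis from blocks 89.55945167925489 from ridges 89.14900421438826
collar c [ 0.54717051 -0.23510016] 0.1458943173890067
row [ 0.5528 -0.5073  0.1346] [ 0.1127 -0.426   0.5136]
```

```bash
python3 -m inch '[[0.05,-0.04,0,0,0,0.1,0],[0.1,-0.08,0,0,0,0.2,0],[0.15,-0.12,0,0,0,0.3,0],[0.2,-0.16,0,0,0,0.4,0],[0.25,-0.2,0,0,0,0.5,0],[0.3,-0.25,0,0,0,0.51,0],[0.35,-0.3,0,0,0,0.51,0],[0.4,-0.35,0,0,0,0.51,0],[0.4,-0.38,0,0,0,0.51,0],[0.4,-0.38,0,0,0,0.51,0],[0.4,-0.38,0,0,0,0.51,0],[0.4,-0.38,0,0,0,0.51,0]]' 60
python3 - <<'E'
from h import *
Rt=tool(-9.74,-25); g=np.array([.4997,.1566,.025]); rowto(g+Rt[:,2]*(bot.grip_depth-.09),Rt)
E
```

```text
time: 1.1
ee_pos: [0.4148, -0.0701, 0.2312]
tcp_rot: [180.0, -0.0, -9.1]
wrist_force: [0.8, -1.7, 0.2]
opening: 0.0855
row [ 0.0782 -0.2369  0.1416] [ 0.0026 -0.4365  0.0116]
```

```bash
python3 -m inch '[[0.02,-0.035,0,0,-0.1,0.01,0],[0.04,-0.07,0,0,-0.2,0.01,0],[0.06,-0.105,0,0,-0.3,0.01,0],[0.078,-0.14,0,0,-0.4,0.01,0],[0.078,-0.18,0.02,0,-0.4365,0.01,0],[0.078,-0.21,0.05,0,-0.4365,0.01,0],[0.078,-0.237,0.08,0,-0.4365,0.01,0],[0.078,-0.237,0.12,0,-0.4365,0.01,0],[0.078,-0.237,0.1416,0,-0.4365,0.01,0],[0.078,-0.237,0.1416,0,-0.4365,0.01,0],[0.078,-0.237,0.1416,0,-0.4365,0.01,0]]'
python3 - <<'E'
from h import *
Rt=tool(-9.74,-25); g=np.array([.4997,.1566,.025]); rowto(g+Rt[:,2]*bot.grip_depth,Rt)
shot("side","s1",(190,230,330,335),5)
E
```

```text
time: 2.02
ee_pos: [0.5062, -0.0273, 0.1344]
tcp_rot: [-176.5, 25.0, -5.0]
wrist_force: [0.1, 0.0, -0.0]
opening: 0.0853
row [ 0.026  -0.1752  0.1383] [-0.0259  0.0024  0.0753]
```

View pics/s1.png

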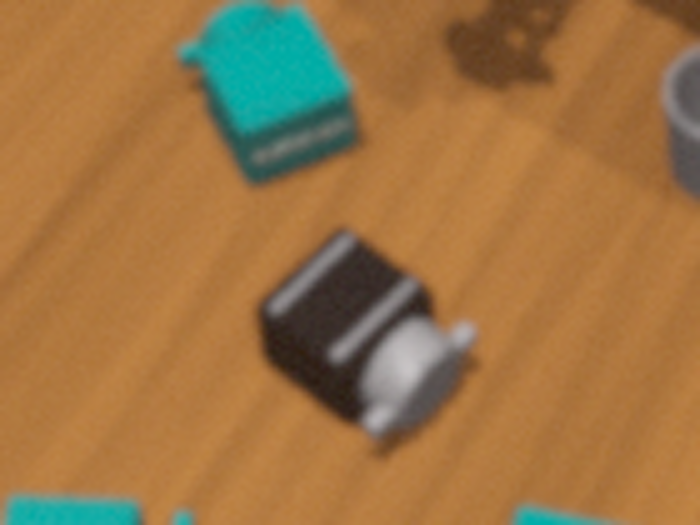

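The side crop shows the lid lying undisturbed, lugs to its lower right. The arm isn't over it yet, so the last move lagged. I'll continue at height.

```bash
python3 -m inch '[[-0.01,-0.03,0,0,0,0.0753,0],[-0.01,-0.06,0,0,0,0.0753,0],[-0.01,-0.09,0,-0.026,0,0.0753,0],[-0.01,-0.12,0,-0.026,0,0.0753,0],[-0.01,-0.15,0.02,-0.026,0,0.0753,0],[-0.005,-0.175,0.035,-0.026,0,0.0753,0],[0.01,-0.175,0.05,-0.026,0,0.0753,0],[0.026,-0.175,0.05,-0.026,0,0.0753,0],[0.026,-0.175,0.05,-0.026,0,0.0753,0],[0.026,-0.175,0.05,-0.026,0,0.0753,0]]'
python3 - <<'E'
from h import *
Rt=tool(-9.74,-25); g=np.array([.4997,.1566,.025]); rowto(g+Rt[:,2]*bot.grip_depth,Rt); print(telemetry.get_obs()["q"])
E
```

```text
time: 2.9
ee_pos: [0.5072, -0.0224, 0.1036]
tcp_rot: [-176.1, 25.5, -4.6]
wrist_force: [-0.3, -0.0, 0.6]
opening: 0.0854
row [ 0.0142 -0.1713  0.1111] [-0.0304  0.0116  0.08  ]
[ -4.70847946  24.54010761  14.8562668  105.82935839   3.89124933
 179.94559957]
```

`q6` ran into its limit. The opposite yaw (ψ≈170°) gives the same grasp, so I'll rotate back that way while moving across.

```bash
python3 -m inch '[[0,0,-0.03,0,0,-0.12,0],[0,0,-0.04,0,0,-0.24,0],[0,0,-0.04,0,0,-0.36,0],[0,0,-0.04,0,0,-0.48,0],[0,0,-0.04,0,0,-0.6,0],[0,0,-0.04,0,0,-0.72,0],[0,0,-0.04,0,0,-0.84,0],[0,0,-0.04,0,0,-0.96,0],[0,0,-0.04,0,0,-1.08,0],[0,0,-0.04,0,0,-1.2,0],[0,0,-0.04,0,0,-1.32,0],[0,0,-0.04,0,0,-1.44,0]]'
python3 -m inch '[[0,0,0,0,0,-0.12,0],[0,0,0,0,0,-0.24,0],[0,0,0,0,0,-0.36,0],[0,0,0,0,0,-0.48,0],[0,0,0,0,0,-0.6,0],[0,0,0,0,0,-0.72,0],[0,0,0,0,0,-0.84,0],[0,0,0,0,0,-0.96,0],[0,0,0,0,0,-1.08,0],[0,0,0,0,0,-1.2,0],[0,0,0,0,0,-1.32,0],[0,0,0,0,0,-1.44,0]]'
python3 - <<'E'
from h import *
Rt=tool(170.26,25); g=np.array([.4997,.1566,.025]); print(Rt); rowto(g+Rt[:,2]*(bot.grip_depth-.07),Rt); print(telemetry.get_obs()["q"])
E
```

```text
time: 3.9
ee_pos: [0.5242, -0.0264, 0.1406]
tcp_rot: [-154.3, -0.4, 77.2]
wrist_force: [0.1, 0.8, -0.3]
opening: 0.0851
time: 4.9
ee_pos: [0.5242, -0.0264, 0.1406]
tcp_rot: [-176.9, -25.6, 159.1]
wrist_force: [0.0, -0.0, 0.0]
opening: 0.0853
[[-8.93243905e-01  1.69177489e-01 -4.16526474e-01]
 [ 1.53326876e-01  9.85585601e-01  7.14974964e-02]
 [ 4.22618262e-01  1.22464680e-16 -9.06307787e-01]]
row [0.0305 0.1712 0.082 ] [ 0.0288 -0.0146 -0.1754]
[ -4.94357914  26.73252366  21.91150992 110.65879747   3.78935535
  14.37344691]
```

```bash
python3 -m inch '[[0,0.035,0,0,0,-0.1,0],[0,0.07,0,0.029,-0.0146,-0.175,0],[0,0.105,0,0.029,-0.0146,-0.175,0],[0,0.14,0,0.029,-0.0146,-0.175,0],[0.01,0.171,0.02,0.029,-0.0146,-0.175,0],[0.02,0.171,0.05,0.029,-0.0146,-0.175,0],[0.0305,0.1712,0.08,0.029,-0.0146,-0.175,0],[0.0305,0.1712,0.082,0.029,-0.0146,-0.175,0],[0.0305,0.1712,0.082,0.029,-0.0146,-0.175,0]]'
python3 - <<'E'
from h import *
Rt=tool(170.26,25); g=np.array([.4997,.1566,.025]);rowto(g+Rt[:,2]*(bot.grip_depth),Rt); print(telemetry.get_obs()["q"])
shot("side","s2",(150,150,350,350),3.5)
E
```

```text
time: 5.65
ee_pos: [0.5199, 0.153, 0.0698]
tcp_rot: [-179.7, -25.2, 169.9]
wrist_force: [0.9, -0.5, -0.0]
opening: 0.0853
row [-0.0006  0.0003  0.068 ] [-0.0023 -0.0036 -0.0058]
[ 11.75669116  27.8544031   15.95843302 101.80236624   8.85693782
  19.94071333]
```

View pics/s2.png

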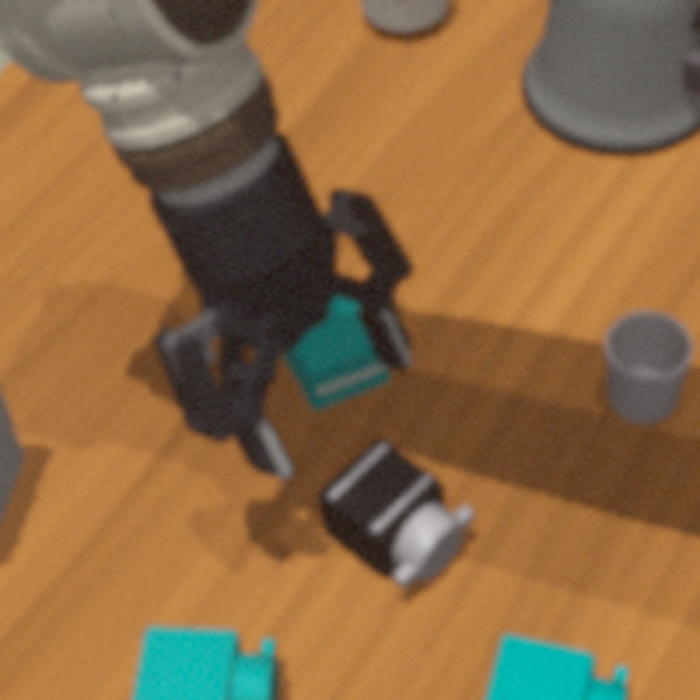

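The open gripper is lined up above the lid and tilted back, with the lid at crop (390,510) between the finger planes. I'll advance and grip.

```bash
python3 -m inch '[[0,0,0.02,0,0,0,0],[0,0,0.04,0,0,0,0],[0,0,0.055,0,0,0,0],[0,0,0.068,0,0,0,0],[0,0,0.068,0,0,0,0],[0,0,0.068,0,0,0,0.6],[0,0,0.068,0,0,0,0.8],[0,0,0.068,0,0,0,1],[0,0,0.068,0,0,0,1],[0,0,0.068,0,0,0,1],[0,0,0.068,0,0,0,1],[0,0,0.068,0,0,0,1]]' 60
python3 -m inch '[[0,0,0,0,0,0,1],[0,0,0,0,0,0,1],[0,0,0,0,0,0,1],[0,0,0,0,0,0,1]]' 60
```

```text
time: 6.7
ee_pos: [0.4951, 0.1577, 0.0115]
tcp_rot: [-179.9, -24.8, 169.9]
wrist_force: [2.5, -1.5, 5.5]
opening: 0.0512
time: 7.03
ee_pos: [0.4951, 0.1577, 0.0115]
tcp_rot: [-179.9, -24.8, 169.9]
wrist_force: [2.7, -0.9, 6.7]
opening: 0.051
```

```bash
python3 -m inch '[[0.01,0,-0.02,0,0,0,1],[0.02,0,-0.04,0,0,0,1],[0.03,0,-0.06,0,0,0,1],[0.035,0,-0.073,0,0,0,1],[0.035,0,-0.073,0,0,0,1]]'
python3 - <<'E'
from h import *
Rt=tool(170.26,-65); g=np.array([.48,.1566,.097]);rowto(g+Rt[:,2]*(bot.grip_depth),Rt); print(telemetry.get_obs()["q"])
E
```

```text
time: 7.45
ee_pos: [0.4943, 0.1583, 0.0943]
tcp_rot: [-179.9, -24.7, 169.9]
wrist_force: [0.8, -0.6, -1.8]
opening: 0.0513
row [-0.005  -0.004   0.0035] [-0.0031 -1.5655 -0.0057]
[ 12.68438286  23.36957665  12.81726284 102.44140415   9.25970981
  20.88014252]
```

```bash
python3 -m inch '[[0,0,0,0,-0.12,0,1],[0,0,0,0,-0.24,0,1],[0,0,0,0,-0.36,0,1],[0,0,0,0,-0.48,0,1],[0,0,0,0,-0.6,0,1],[0,0,0,0,-0.72,0,1],[0,0,0,0,-0.84,0,1],[0,0,0,0,-0.96,0,1],[0,0,0,0,-1.08,0,1],[0,0,0,0,-1.2,0,1],[0,0,0,0,-1.32,0,1],[0,0,0,0,-1.44,0,1]]'
python3 - <<'E'
from h import *
Rt=tool(170.26,-65); g=np.array([.48,.1566,.097]);rowto(g+Rt[:,2]*(bot.grip_depth),Rt); print(telemetry.get_obs()["q"])
E
```

```text
time: 8.45
ee_pos: [0.4922, 0.1578, 0.0909]
tcp_rot: [-179.8, 57.8, 170.1]
wrist_force: [0.7, 0.0, -1.4]
opening: 0.051
row [-0.0012 -0.0033  0.0053] [-0.0062 -0.1249 -0.0014]
[ 38.19558979 -42.74543572 -60.83286348  25.32409785 -39.23968966
  30.7806607 ]
```

```bash
python3 - <<'E'
from h import *
Rt=tool(170.26,-65); g=np.array([.515,.175,.097]);rowto(g+Rt[:,2]*(bot.grip_depth),Rt)
E
```

```text
row [-0.0179  0.021   0.0318] [-0.0062 -0.1249 -0.0014]
```

```bash
python3 -m inch '[[-0.009,0.01,0.016,0,0,0,1],[-0.018,0.021,0.032,0,0,0,1],[-0.018,0.021,0.032,-0.006,-0.06,0,1],[-0.018,0.021,0.032,-0.006,-0.125,0,1],[-0.018,0.021,0.032,-0.006,-0.125,0,1],[-0.018,0.021,0.032,-0.006,-0.125,0,1]]'
python3 - <<'E'
from h import *
Rt=tool(170.26,-65); g=np.array([.515,.175,.047]);rowto(g+Rt[:,2]*(bot.grip_depth),Rt); print(telemetry.get_obs()["q"])
shot("side","s3",(150,150,350,350),3)
E
```

```text
time: 8.95
ee_pos: [0.5314, 0.1719, 0.0864]
tcp_rot: [-179.7, 64.5, 170.5]
wrist_force: [0.2, -0.7, -1.0]
opening: 0.0512
row [0.0426 0.0004 0.0206] [-0.0006 -0.0093  0.0022]
[ 37.79722312 -35.02994554 -62.99275628   7.33916542 -41.7666366
  25.11088142]
```

View pics/s3.png

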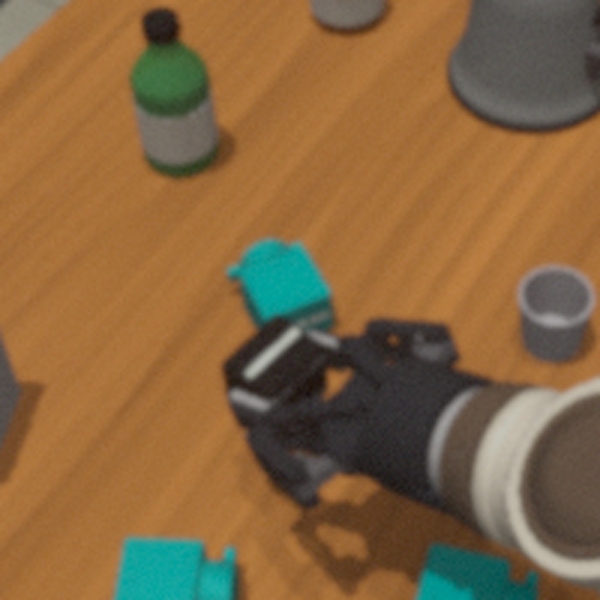

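The lid is upright in the gripper, its white line visible at crop (275,350). Lowering it to the counter.

```bash
python3 -m inch '[[0.01,0,0.005,0,-0.009,0,1],[0.02,0,0.01,0,-0.009,0,1],[0.03,0,0.0145,0,-0.009,0,1],[0.036,0,0.0174,0,-0.009,0,1],[0.039,0,0.0189,0,-0.009,0,1],[0.039,0,0.0189,0,-0.009,0,1]]'
python3 - <<'E'
from h import *
Rt=tool(170.26,-65); g=np.array([.515,.175,.047]);rowto(g+Rt[:,2]*(bot.grip_depth),Rt); print(telemetry.get_obs()["q"])
E
```

```text
time: 9.5
ee_pos: [0.533, 0.1722, 0.0453]
tcp_rot: [-179.9, 65.1, 170.3]
wrist_force: [0.1, -0.2, -1.8]
opening: 0.0514
row [ 0.0061 -0.0003  0.0015] [-0.0006  0.0025  0.0002]
[ 37.84936246 -29.20578033 -65.74736125  -2.03887151 -42.09215314
  24.71356342]
```

```bash
python3 -m inch '[[-0.002,0,0.005,0,0,0,1],[-0.003,0,0.01,0,0,0,1],[0,0,0.0125,0,0,0,1],[0.001,0,0.013,0,0,0,1],[0.001,0,0.013,0,0,0,1],[0.001,0,0.013,0,0,0,1],[0.001,0,0.013,0,0,0,1]]'
python3 - <<'E'
from h import *
print(telemetry.get_obs()["q"])
E
```

```text
time: 10.08
ee_pos: [0.5446, 0.1704, 0.0402]
tcp_rot: [179.9, 65.3, 170.1]
wrist_force: [2.6, -1.0, 4.2]
opening: 0.0513
[ 36.52469886 -26.42692254 -65.21123448  -5.11811069 -41.04307401
  23.68643379]
```

Contact is felt: about +6 N, with the grasp point at 48 mm against 47 expected. I'll hold, release, go straight up, and check.

```bash
python3 -m inch '[[0.001,0,0.0005,0,0,0,1],[0.001,0,0.0005,0,0,0,1],[0.001,0,0.0005,0,0,0,1],[0.001,0,0.0005,0,0,0,0.5],[0,0,0,0,0,0,0],[0,0,0,0,0,0,0],[0,0,0,0,0,0,0],[0,0,0,0,0,0,0],[0,0,0,0,0,0,0],[0,0,0,0,0,0,0]]'
python3 -m inch '[[-0.02,0,-0.009,0,0,0,0],[-0.04,0,-0.018,0,0,0,0],[-0.07,0,-0.034,0,0,0,0],[-0.1,0,-0.046,0,0,0,0],[-0.1,0,-0.046,0,0.1,0,0],[-0.1,0,-0.05,0,0.2,0,0],[-0.1,0,-0.07,0,0.3,0,0],[-0.1,0,-0.09,0,0.4,0,0],[-0.1,0,-0.09,0,0.5,0,0],[-0.1,0,-0.09,0,0.62,0,0],[-0.1,0,-0.09,0,0.74,0,0],[-0.1,0,-0.09,0,0.86,0,0]]'
python3 - <<'E'
from h import *
print(telemetry.get_obs()["q"])
shot("side","s4",(150,150,350,350),3)
Rt=tool(170.26,0); g=np.array([.45,.18,.25]);rowto(g,Rt)
E
```

```text
time: 10.92
ee_pos: [0.5439, 0.1702, 0.0388]
tcp_rot: [-179.9, 65.2, 170.3]
wrist_force: [0.1, 0.5, 0.1]
opening: 0.0853
time: 11.92
ee_pos: [0.505, 0.1775, 0.169]
tcp_rot: [179.9, 15.7, 170.2]
wrist_force: [0.0, 0.4, 0.2]
opening: 0.0853
[ 23.88797525 -11.51115326 -14.14529683  74.13694062  -8.52422008
  32.68300941]
row [ 0.033  -0.0072 -0.0949] [-1.000e-04  2.637e-01 -1.600e-03]
```

View pics/s4.png

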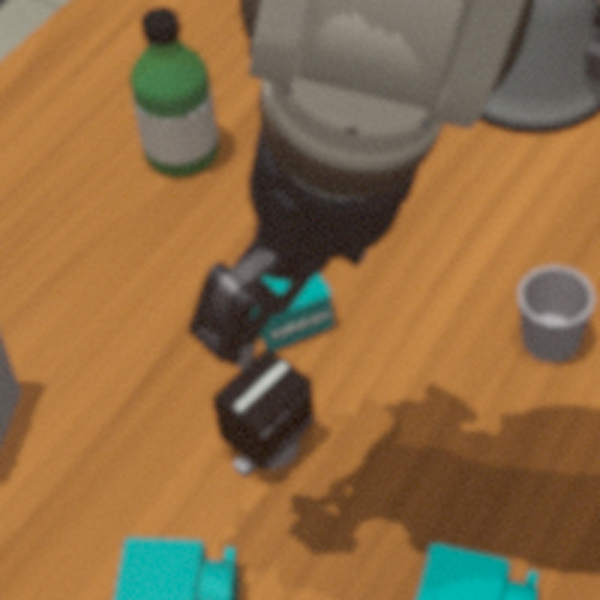

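The lid stands free and upright, its white line at crop (262,388). I'll measure its top face from this side view's depth.

```bash
python3 - <<'E'
from h import *
z=np.load('pics/s4.npz');a,D=z['a'].astype(int),z['D']
# crop ->full: u=150+x/3, v=150+y/3
vv,uu=np.mgrid[264:312,218:260].reshape(2,-1);P=dep("side",np.c_[uu,vv],D); br=a[vv,uu].sum(1)
k=(P[:,2]>.064)&(P[:,2]<.073)&(np.abs(P[:,1]-.17)<.05); Q=P[k]; print(k.sum(),Q.mean(0),Q[:,2].std(),cv2.minAreaRect((Q[:,:2]*1000).astype(np.float32)))
sat=a[vv,uu].max(1)-a[vv,uu].min(1)
w=k&(br>300)&(sat<40); L=plane("side",np.c_[uu,vv][w],.0685)[:,:2]; print(w.sum(),L.mean(0)); c=L.mean(0);_,s,V=np.linalg.svd(L-c); print('line dir',np.degrees(np.arctan2(V[0,1],V[0,0])),s, (L-c)@V[0] .min() if 0 else np.ptp((L-c)@V[0]))
A=np.c_[Q[:,:2],np.ones(len(Q))];print('plane slope',np.linalg.lstsq(A,Q[:,2],rcond=None)[0])
E
```

```text
477 [0.53388538 0.17574929 0.067351  ] 0.0014475307435934499 ((534.87353515625, 174.5328826904297), (51.21773147583008, 43.4544677734375), 79.10189819335938)
107 [0.53557728 0.1738931 ]
line dir 81.3779326362622 [0.13442495 0.02918765] 0.046065784382612614
plane slope [0.00633982 0.00829939 0.06250765]
```

```bash
python3 -m inch '[[0.015,0,-0.02,0,0.1,0,0],[0.03,0,-0.04,0,0.2,0,0],[0.03,0,-0.05,0,0.264,0,0],[0.03,0,-0.05,0,0.264,0,0],[0.03,0,-0.05,0,0.264,0,0]]'
python3 - <<'E'
from h import *
Rt=tool(170.4,0); rowto([.5345,.174,.110],Rt); print(telemetry.get_obs()["q"])
E
```

```text
time: 12.38
ee_pos: [0.4639, 0.1842, 0.2069]
tcp_rot: [-180.0, 0.9, 170.2]
wrist_force: [-0.2, 0.2, -0.7]
opening: 0.0856
row [-0.0698  0.002   0.098 ] [-0.0006  0.0153 -0.0034]
[21.93480458 -3.17405134 -0.89572908 91.55249456 -0.49024227 31.72794818]
```

```bash
python3 -m inch '[[-0.035,0.001,0,0,0.015,-0.003,0],[-0.07,0.002,0,0,0.015,-0.003,0],[-0.07,0.002,0.04,0,0.015,-0.003,0],[-0.07,0.002,0.08,0,0.015,-0.003,0],[-0.07,0.002,0.098,0,0.015,-0.003,0],[-0.07,0.002,0.098,0,0.015,-0.003,0],[-0.07,0.002,0.098,0,0.015,-0.003,0]]'
python3 - <<'E'
from h import *
Rt=tool(170.4,0); rowto([.5345,.174,.030],Rt)
E
```

```text
time: 12.97
ee_pos: [0.5326, 0.1739, 0.1098]
tcp_rot: [-179.9, -0.1, 170.4]
wrist_force: [0.1, -0.1, 1.0]
opening: 0.0856
row [-0.0019  0.0005  0.0798] [-0.0012 -0.0013  0.0005]
```

```bash
python3 -m inch '[[-0.002,0.0005,0.03,0,0,0,0],[-0.002,0.0005,0.06,0,0,0,0],[-0.002,0.0005,0.08,0,0,0,0],[-0.002,0.0005,0.08,0,0,0,0],[-0.002,0.0005,0.08,0,0,0,0.6],[-0.002,0.0005,0.08,0,0,0,1],[-0.002,0.0005,0.08,0,0,0,1],[-0.002,0.0005,0.08,0,0,0,1],[-0.002,0.0005,0.08,0,0,0,1],[-0.002,0.0005,0.08,0,0,0,1],[-0.002,0.0005,0.08,0,0,0,1],[-0.002,0.0005,0.08,0,0,0,1]]' 60
python3 -m inch '[[0,0,-0.04,0,0,0,1],[0,0,-0.08,0,0,0,1],[0,0,-0.12,0,0,0,1],[0,0,-0.16,0,0,0,1],[0,0,-0.2,0,0,0,1],[0,0,-0.2,0,0,0,1],[0,0,-0.2,0,0,0,1]]'
python3 - <<'E'
from h import *
Rt=tool(179.4,0); rowto([.547,-.236,.245],Rt)
shot("side","s5",(150,150,350,350),3);print(telemetry.get_obs()["q"])
E
```

```text
time: 13.97
ee_pos: [0.5372, 0.1747, 0.0337]
tcp_rot: [179.9, 0.2, 170.4]
wrist_force: [-0.9, -0.6, 8.2]
opening: 0.0512
time: 14.55
ee_pos: [0.537, 0.1747, 0.2345]
tcp_rot: [179.8, 0.3, 170.4]
wrist_force: [-0.2, 1.0, -3.3]
opening: 0.0517
row [-0.0783 -0.4032 -0.0114] [ 0.0026  0.0052 -0.1569]
[1.80107664e+01 6.81984254e+00 1.21437515e+01 9.52136370e+01
 2.26989542e-02 2.75979407e+01]
```

View pics/s5.png

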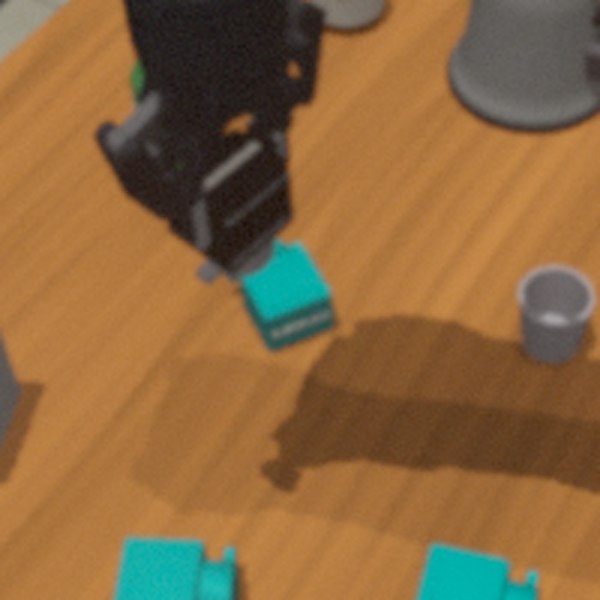

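Lid gripped upright at about 51 mm opening, with the lug visible at crop (207,270). Moving over the grinder, foot above 0.2 m.

```bash
python3 -m inch '[[-0.007,-0.035,-0.012,0,0,-0.02,1],[-0.014,-0.07,-0.012,0,0,-0.04,1],[-0.021,-0.105,-0.012,0,0,-0.06,1],[-0.028,-0.14,-0.012,0,0,-0.08,1],[-0.035,-0.175,-0.012,0,0,-0.1,1],[-0.042,-0.21,-0.012,0,0,-0.12,1],[-0.049,-0.245,-0.012,0,0,-0.157,1],[-0.056,-0.28,-0.012,0,0,-0.157,1],[-0.063,-0.315,-0.012,0,0,-0.157,1],[-0.07,-0.35,-0.012,0,0,-0.157,1],[-0.075,-0.38,-0.012,0,0,-0.157,1],[-0.0783,-0.403,-0.012,0.0026,0.005,-0.157,1]]'
python3 -m inch '[[0,0,0,0,0,0,1],[0,0,0,0,0,0,1],[0,0,0,0,0,0,1]]'
python3 - <<'E'
from h import *
rowto([.547,-.236,.245],tool(179.4,0))
shot("side","s6",(240,60,440,210),4);shot("top","t6");print(telemetry.get_obs()["q"])
E
```

```text
time: 15.6
ee_pos: [0.5449, -0.2385, 0.2405]
tcp_rot: [-179.9, -0.5, 179.3]
wrist_force: [0.8, 0.7, -2.2]
opening: 0.0514
time: 15.85
ee_pos: [0.5455, -0.2358, 0.2413]
tcp_rot: [-179.9, -0.5, 179.4]
wrist_force: [-0.5, -0.3, -1.8]
opening: 0.0512
row [-0.0015 -0.0002 -0.0037] [-0.001  -0.0079 -0.0002]
[-23.19884956  11.87105061  19.00212262  97.45162979  -0.23368668
 -22.66243372]
```

View pics/s6.png

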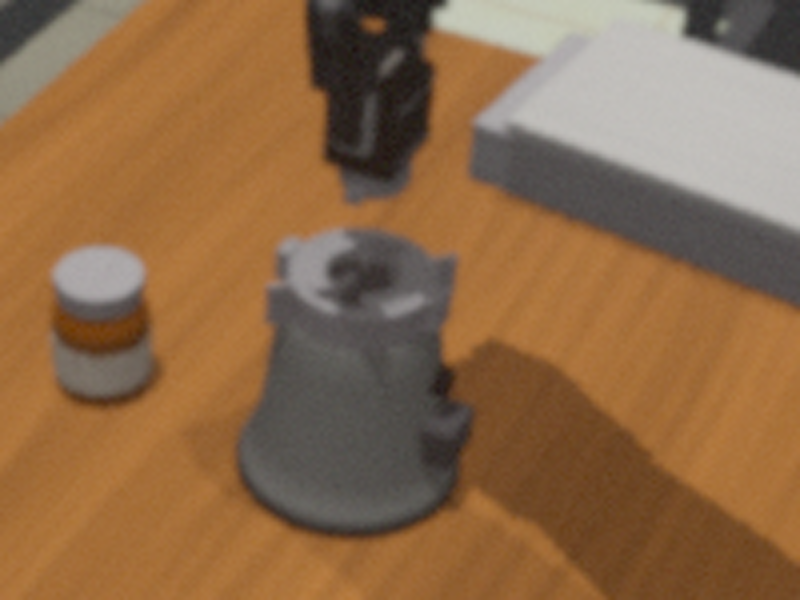

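The lid hangs above the mouth: spigot at crop (375,185), collar centre near (360,278). I'll measure the offset between them in this one view from depth, using faces of known size.

```bash
python3 - <<'E'
from h import *
from scipy.optimize import least_squares
z=np.load('pics/s6.npz');a,D=z['a'].astype(int),z['D']
vv,uu=np.mgrid[60:210,290:380].reshape(2,-1);P=dep("side",np.c_[uu,vv],D)
P=P[(D[vv,uu]>0)&(np.hypot(P[:,0]-.547,P[:,1]+.236)<.075)]
def circ(Q,r,c0):
  f=lambda c:np.hypot(Q[:,0]-c[0],Q[:,1]-c[1])-r
  s=least_squares(f,c0,loss='soft_l1',f_scale=.001); return s.x,np.abs(f(s.x)).mean()*1e3,len(Q)
d=np.hypot(P[:,0]-.547,P[:,1]+.236)
S=P[(P[:,2]>.142)&(P[:,2]<.151)]; print('collar top z',np.median(S[:,2]),len(S))
for lo,hi in((.120,.140),(.125,.136)):
  k=(P[:,2]>lo)&(P[:,2]<hi)&(d>.036)&(d<.048); print('collar side',circ(P[k],.043,[.547,-.236]))
h,e=np.histogram(P[P[:,2]>.18][:,2],np.arange(.18,.29,.005)); print(h)
lid=P[(P[:,2]>.195)&(P[:,2]<.30)]
for zlo in np.arange(.2,.27,.006):
  Q=lid[(lid[:,2]>zlo)&(lid[:,2]<zlo+.006)]
  if len(Q)>5: print(round(zlo,3),len(Q),Q.min(0)[:2].round(4),Q.max(0)[:2].round(4),np.percentile(Q[:,0],[10,50]).round(4))
k=(lid[:,2]>.217)&(lid[:,2]<.222); print('spigot',circ(lid[k],.02,[.547,-.236]))
# top view
z=np.load('pics/t6.npz');D=z['D'];vv,uu=np.mgrid[160:260,340:440].reshape(2,-1);P=dep("top",np.c_[uu,vv],D);k=(P[:,2]>.14)&(P[:,2]<.152);print('top collar visible',k.sum())
E
```

```text
collar top z 0.14523066446893762 569
collar side (array([ 0.54743786, -0.23441832]), np.float64(1.193862926387661), 262)
collar side (array([ 0.54734693, -0.2342587 ]), np.float64(1.2227929310438919), 146)
[  0   0   0   0   0  10  38  41  16  27  51  43  38  44  55  56  55  55
 136  91  26]
0.206 26 [ 0.5258 -0.2412] [ 0.5621 -0.2054] [0.5279 0.5375]
0.212 54 [ 0.5244 -0.2371] [ 0.563  -0.2029] [0.5267 0.5403]
0.218 25 [ 0.525  -0.2363] [ 0.5568 -0.2137] [0.5254 0.5364]
0.224 27 [ 0.523  -0.2557] [ 0.5614 -0.2071] [0.5237 0.5374]
0.23 61 [ 0.522  -0.2586] [ 0.5634 -0.2065] [0.5233 0.5339]
0.236 42 [ 0.5224 -0.2548] [ 0.5633 -0.2036] [0.5232 0.5258]
0.242 53 [ 0.5222 -0.252 ] [ 0.5634 -0.2001] [0.523  0.5259]
0.248 58 [ 0.5225 -0.2567] [ 0.5645 -0.1939] [0.5232 0.5321]
0.254 73 [ 0.5224 -0.2572] [ 0.5648 -0.1913] [0.5235 0.5332]
0.26 69 [ 0.5228 -0.2558] [ 0.5644 -0.1932] [0.5234 0.5335]
0.266 67 [ 0.5229 -0.2536] [ 0.5648 -0.1925] [0.5237 0.5308]
spigot (array([ 0.54549888, -0.23502269]), np.float64(1.191178481672472), 31)
top collar visible 721
```

Lid axis is about (0.545,-0.235) and collar centre (0.547,-0.2345). I'll shift +2 mm in x and descend to just above the collar. The chamfer and clearance cover the remaining error.

```bash
python3 -m inch '[[-0.002,0.0005,0.02,0,-0.006,0,1],[-0.002,0.0005,0.04,0,-0.006,0,1],[-0.002,0.0005,0.055,0,-0.006,0,1],[-0.002,0.0005,0.058,0,-0.006,0,1],[-0.002,0.0005,0.058,0,-0.006,0,1]]'
python3 -m inch '[[0,0,0.002,0,0,0,1],[0,0,0.004,0,0,0,1],[0,0,0.006,0,0,0,1],[0,0,0.008,0,0,0,1],[0,0,0.01,0,0,0,1]]'
python3 -m inch '[[0,0,0.002,0,0,0,1],[0,0,0.003,0,0,0,1],[0,0,0.004,0,0,0,1],[0,0,0.005,0,0,0,1]]'
```

```text
time: 16.37
ee_pos: [0.5471, -0.2347, 0.1836]
tcp_rot: [-179.9, -0.1, 179.5]
wrist_force: [0.4, -0.8, -1.8]
opening: 0.0513
time: 16.78
ee_pos: [0.5477, -0.2359, 0.1747]
tcp_rot: [-179.9, 0.0, 179.4]
wrist_force: [-0.2, 0.3, -1.7]
opening: 0.0512
time: 17.12
ee_pos: [0.5475, -0.2358, 0.1694]
tcp_rot: [-179.9, -0.0, 179.4]
wrist_force: [0.8, 0.4, -1.8]
opening: 0.0513
```

```bash
python3 -m inch '[[0,0,0.002,0,0,0,1],[0,0,0.004,0,0,0,1],[0,0,0.005,0,0,0,1],[0,0,0.005,0,0,0,1]]'
python3 -m inch '[[0,0,0.0005,0,0,0,1],[0,0,0.001,0,0,0,1],[0,0,0.0015,0,0,0,1],[0,0,0.0015,0,0,0,1]]'
```

```text
time: 17.45
ee_pos: [0.5474, -0.2358, 0.1641]
tcp_rot: [-179.9, -0.0, 179.4]
wrist_force: [-0.1, -0.1, -1.2]
opening: 0.0512
time: 17.78
ee_pos: [0.5476, -0.2358, 0.1637]
tcp_rot: [-179.9, 0.0, 179.4]
wrist_force: [-1.4, 1.4, 4.3]
opening: 0.0514
```

Contact came at TCP z = 0.1637, exactly the predicted seat height, so the lid is fully home. Before twisting, a dwell of 0.3 s happens naturally. Now turning clockwise, with a check partway.

```bash
python3 -m inch '[[0,0,0.0003,0,0,0,1],[0,0,0.0003,0,0,0,1],[0,0,0.0003,0,0,0.08,1],[0,0,0.0003,0,0,0.16,1],[0,0,0.0003,0,0,0.24,1],[0,0,0.0003,0,0,0.32,1],[0,0,0.0003,0,0,0.4,1],[0,0,0.0003,0,0,0.4,1]]'
python3 -c "
from h import *
o=telemetry.get_obs();print(o['torque'],o['q'])"
```

```text
time: 18.45
ee_pos: [0.5476, -0.2361, 0.1637]
tcp_rot: [-179.9, 0.1, 156.2]
wrist_force: [-2.5, -0.2, 6.0]
opening: 0.0513
[-0.06842265  0.4823397   0.04534486] [-23.25849155  10.39170193   8.58696378  88.07250048  -0.13814673
   0.54840292]
```

The spring torque of 0.045 N·m fits a floor angle of about 0.32 rad. Continuing to about 0.82 rad, which allows for lug play.

```bash
python3 -m inch '[[0,0,0,0,0,0.08,1],[0,0,0,0,0,0.16,1],[0,0,0,0,0,0.24,1],[0,0,0,0,0,0.32,1],[0,0,0,0,0,0.41,1],[0,0,0,0,0,0.41,1],[0,0,0,0,0,0.41,1],[0,0,0,0,0,0.41,1]]'
python3 - <<'E'
from h import *
o=telemetry.get_obs();print(o['torque'],o['q'])
shot("side","s7",(290,80,390,180),6)
E
```

```text
time: 19.12
ee_pos: [0.5474, -0.2364, 0.1636]
tcp_rot: [-179.9, 0.2, 133.0]
wrist_force: [-3.0, -1.4, 6.0]
opening: 0.0517
[-0.42137388  0.69421849  0.07238553] [-23.27379295  10.39305368   8.58349773  88.08389263  -0.18020263
  23.75251853]
```

View pics/s7.png

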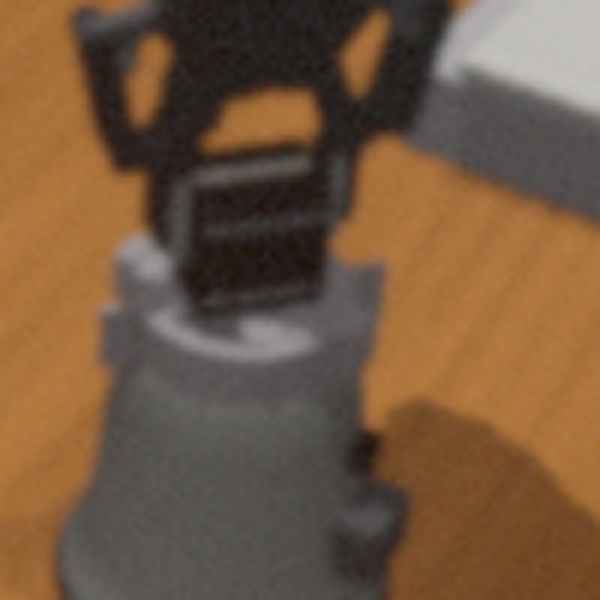

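The side crop shows the block seated on the collar at crop (255,300) and turned about 45°, still gripped. The torque puts the floor near 0.70 rad, so I'll nudge 0.05 rad to sit closer to the middle of the band, then hand in.

```bash
python3 -m inch '[[0,0,0,0,0,0.025,1],[0,0,0,0,0,0.05,1],[0,0,0,0,0,0.05,1],[0,0,0,0,0,0.05,1],[0,0,0,0,0,0.05,1]]' 60
python3 - <<'E'
from h import *
o=telemetry.get_obs();print(o['torque'],o['tcp_rot'],o['wrist_force'],o['opening'])
z=shot("side","s8")
print(order.job_done())
E
```

```text
time: 19.58
ee_pos: [0.5473, -0.2365, 0.1636]
tcp_rot: [-179.9, 0.2, 130.1]
wrist_force: [-3.3, -1.3, 6.6]
opening: 0.051
[-0.4690347   0.79727645  0.04736417] [-1.79880659e+02  1.77006785e-01  1.30108413e+02] [-3.34002656 -1.31197481  6.63074978] 0.05103577026064646
the job is handed in; nothing more can be done
None
```

The lid is seated in the grinder, turned about halfway and still gripped, and I handed the job in at about 19.6 s. No verdict was reported, and one last torque reading disagrees with the rest.

**What I did:** I gripped the toppled black lid, stood it upright on the counter and let go. I then gripped it again from above, set it into the mouth and twisted it clockwise without reaching the lock.

**Checks that agreed:**
- **Standing:** the lid stood free and upright on the counter, as seen in the side view.
- **Seating:** contact came at a tool height of 163.7 mm, exactly what I predicted for fully home, and it stayed at 163.6 mm after the twist.
- **Grip:** the opening held at 51 mm, and I was pushing down with about 7 N.
- **Angle:** the gripper turned 49°, or 0.86 rad. Allowing for about 0.06 rad of lug play, that puts the floor near 0.8 rad.

**Checks that disagreed or were not made:**
- **Torque:** the wrist torque was 0.045 N·m partway and 0.072 N·m before the last nudge, which fits the spring. After the nudge it read 0.047 N·m, below the expected 0.08 or so. I put this down to noise or side load, but handed in without looking into it, so I can't rule out that the lid slipped a little in the grip.
- **Line and ridges:** I did not confirm in a picture that the line on the lid points at the ridges. The last picture I viewed, before the nudge, showed the lid seated and turned about 45°.
- **Bystanders:** I kept clear of them and saw no contact, but did not measure their positions at the end.

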